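# Set the bathroom supply valve and lock it with its keeper bar

### The job

Open the bathroom's water valve by turning its blue handwheel counter-clockwise, over as many grasps as it takes, until the orange pointer stands on the red tab at the dial's rim. Then swing the steel keeper bar shut across the wheel, past its sprung catch and fully home against its stop, so that the setting stays. Leave the other things on the counter where they are.

Things in the scene. Friction and masses are not known exactly. Their poses are not given: they have to be found in the camera images.
- valve: Fixed valve on a white base plate 250 (x) x 150 (y) x 12 mm; white dial 120 mm across, face 44 mm high; copper pipe stubs along y to 106 mm from the axis, under 45 mm high. Origin: on the counter under the wheel's upright axis. x points to the keeper's hinge post (100 mm from the axis, 24 mm thick); the latch block, with an end stop 107 mm high on its -y side, is at -x, 93 to 119 mm from the axis.
- wheel (a joint): Handwheel angle in rad, growing counter-clockwise seen from above (opening). It equals the angle from the valve's +x to the pointer. Hard stops at -0.05 and 6.1; it starts near the lower stop, so the tab can only be reached counter-clockwise. Stiff (0.12 N m); it stays where it is left.
- wheel_grip (a point): On the wheel's axis at the height to grip, 76 mm above the counter. The blue wheel is a solid round disc 62 mm across and 20 mm thick, from 64 to 84 mm above the counter (a 3 mm hub cap on top); free space 14 mm high below its rim, above the pointer.
- pointer_tip (a point): Tip of the orange pointer, a strip 6 mm wide turning with the wheel just above the dial, 54 mm from the axis, 50 mm above the counter.
- tab_mark (a point): Where the pointer tip must come: 54 mm from the wheel's axis, before the middle of the red tab, 50 mm above the counter. The tab is a fixed red block at the dial's rim, 12 mm wide along the rim, 56 to 72 mm from the axis, top at 50 mm; where on the rim it sits varies.
- keeper (a joint): Keeper bar angle in rad: 0 is shut, fully home, lying above the wheel along the valve's -x; it grows as the bar swings open towards the valve's +y (clockwise seen from above), to 1.8. It stays where it is left. From 0.085 down to 0.01 a sprung ball catch must be pushed over (5 N at the handle), then the bar rests against its stop.
- keeper_handle (a point): Middle of the bar's red upright pin, 14 mm thick, from 106 to 136 mm above the counter, 145 mm from the hinge; this point at 124 mm. The steel bar is 14 mm wide, from 94 to 106 mm above the counter, and reaches 216 mm from the hinge.
- keeper_hinge (a point): The keeper's upright hinge axis, at the bar's mid height (100 mm); fixed to the valve, 100 mm from the wheel's axis along the valve's +x.
- roll_near: Toilet roll standing near the valve on its -y side, 106 mm across, 98 mm high; origin under its middle. Leave alone.
- roll_far: Toilet roll standing at the far edge, 106 mm across, 98 mm high; origin under its middle. Leave alone.
- jar: Low amber jar with a metal cap, 56 mm across, 45 mm high, on the valve's +y side; the open keeper passes above it. Origin under its middle. Leave alone.
- wrench: Wrench lying beside the base plate on its -y side, 170 mm long, along its own x. Leave alone.
- shampoo: Green bottle, 64 mm across, 190 mm high, at the far right. Origin under its middle. Leave alone.
- tumbler: Blue tumbler, 72 mm across, 100 mm high, at the near left. Origin under its middle. Leave alone.

How it is judged:
On the way, in this order (a step that is already met when the one before it is completed fails the run):
1. the pointer stands on the red tab (tip within 7 mm of its mark), at rest, with the keeper bar still open (horizontal distance between pointer_tip and tab_mark below 0.007 m and value of joint keeper above 0.6 rad and velocity of joint wheel between -0.1 and 0.1 rad/s), for 0.2 s.
2. the keeper bar is shut past its catch (value of joint keeper below 0.03 rad), for 0.2 s.
At the end, for the whole second after the job is handed in: The pointer tip is within 7 mm of the tab's mark, the keeper bar is shut past its catch (within 0.03 rad of its stop), and both are at rest and released (horizontal distance between pointer_tip and tab_mark below 0.007 m and value of joint keeper below 0.03 rad and velocity of joint wheel between -0.1 and 0.1 rad/s and velocity of joint keeper between -0.1 and 0.1 rad/s); the robot touches nothing.
It fails at once if a bystander (toilet roll, jar, wrench, bottle or tumbler) is shifted by more than 30 mm (distance of any of roll_near, roll_far, jar, wrench, shampoo, tumbler from where it was at the start of the episode above 0.03 m).
It also fails if it takes over 69 s, if anything falls off the work surface, if the arm or the gripper's body presses on something with over 40 N, if the wrist force passes 120 N, or if a joint passes its speed limit or range.

### The arm

A 6-joint arm with a two-finger parallel gripper is mounted at the origin on the work surface. World frame = base frame: x ahead of the robot, y to its left, z up, the work surface at z = 0. Lengths are in m, angles in rad, forces in N, time in s.
With the tool pointing down it reaches from about 0.425 to 0.95 m from the base axis. Payload 3.5 kg.
Tool frame: the origin (TCP) lies between the finger pads; the fingertips stand 14 mm ahead of it and the grasp point (between the pads) lies 5 mm behind it (ctrl.tip_extent is the distance from the TCP to the fingertips, in m); x points along the fingers, z is the direction in which the jaws open and shut, and the axes are right-handed (so a half turn about x gives the same grasp; the last joint's range is limited). The gripper opens to 85 mm and grips with 20 to 120 N. Pads are 22 mm wide; open, the fingers measure 114 mm over their backs; the gripper's body (76 mm by 85 mm) begins 54 mm behind the grasp point. The pads swing forward as they close: fully open they stand 13 mm farther back than shut.
Start: joints at [0.988, 0.286, 1.577, -0, 1.279, -0.15], TCP at [0.283, 0.613, 0.245] pointing down, gripper open.
Joint ranges: [-2.77, 2.77], [-0.9, 2.22], [0.21, 2.48], [-1.53, 4.67], [0.24, 2.81], [-2.84, 2.84]. Speed limits (rad/s): [2.79, 2.79, 3.14, 3.14, 3.14, 3.14].

### API

Orientations are given as a unit quaternion [x, y, z, w].
In Python, from plant import ctrl gives the robot as it stands.
- The arm moves only by the tool move_arm, never from a script. Its argument "commands" is one flat list of numbers, 4 for each row, row after row: the shift along the tool's x, y, z in units of 25 mm (1.0 is 25 mm), then the turn about the tool's x in units of 5 degrees (1.0 is 5 degrees). A call has 1 to 20 rows; each row shifts and turns the commanded pose from where the row before left it, along the tool's axes as they then stand; what a row does not reach is not made up. A row lasts 1/8 s, in which the tool goes at most 62.5 mm and 10.7 degrees, less where a joint would pass 70% of its speed; a pose out of reach is approached as far as the arm can. A call is refused whole if a number of a shift passes 1 or a number of a turn 1, either way. A call with a gripper value outside its range is refused whole. "jaw" is the finger opening in mm, from 0 to 85.4, set as the call begins (left out, the last holds). The fingers move at their own pace and stop on an object; "force" is the grip in N (left out, the last holds). Time passes only in rows, so rows that do not move let the fingers close. It gives the time, the measured TCP pose, the force and the opening at its end, in the units of the state.
- ctrl.get_state(): the state, without advancing time (a new reading comes with each control period).
- ctrl.read_camera(name): name is "scene" or "top" or "wrist"; returns the picture (480x640x3 uint8, red, green, blue); there is no depth.
- ctrl.get_calibration(name): a dict with "camera_matrix" (3x3 intrinsics, pixels), "camera_from_world" (4x4, takes a point from world to camera coordinates); the wrist camera has in their place "mount" (4x4, takes a point from camera to tool coordinates, whose origin is the TCP and whose axes are the tool frame's). Camera axes: x right, y down, z forward; pixel columns grow to the right and rows downward; lengths in m; the calibration is good to about 2 mm. A picture is of the moment at which its call begins: read the wrist's pose just before it. get_calibration takes no time and is no camera call.
- ctrl.sign_off(): hands the job in, once; it reports no verdict.
The state is a dict: "time": time; "qpos": joint angles; "dq": joint speeds; "joint_efforts": joint torques, N m; "eef_pos": TCP position; "tcp_rot": TCP orientation; "contact_force": force on the tool from outside, world axes, zero at the start; "wrist_torque": the same for the moment, N m; "opening": opening from 0.0 (shut) to 1.0 (fully open).
Only numpy, scipy, OpenCV 4.12 (cv2) and the standard library are available. Lean on these libraries where they do the work, as an engineer would, in place of code of your own. Each camera call takes 0.05 s, during which the arm holds its last target.

## Working session

There is one attempt and no reset: what is moved stays moved. The work goes in short steps, Python scripts to look and compute and a tool call to move; the robot and the scene stay as the last step left them, time stands still between calls to the robot, and variables do not carry over. Pictures are saved under pics/ and viewed, and the job is handed in when it is done.

Besides the shell and the picture viewer there is one more tool, called as name(argument=value, ...), one argument or row to a line, values as JSON. move_arm: Moves the arm, as the interface text tells. Its arguments: {"type":"object","properties":{"commands":{"type":"array"},"jaw":{"type":"number"},"force":{"type":"number"}},"required":["commands"]}

```bash
ls; mkdir -p pics; python3 - <<'E'
from plant import ctrl
import cv2
s=ctrl.get_state();print(s)
for n in("scene","top","wrist"):
    im=ctrl.read_camera(n);cv2.imwrite(f"pics/{n}0.png",im[:,:,::-1]);c=ctrl.get_calibration(n);print(n,c)
E
```

```text
pics
{'time': 0.0, 'qpos': array([ 9.87997235e-01,  2.87183716e-01,  1.57819566e+00,  5.11082090e-05,
        1.27860585e+00, -1.49991708e-01]), 'dq': array([ 2.51843090e-05, -6.42205673e-04, -1.38015960e-03,  1.15894498e-04,
        3.94871834e-04, -1.06691498e-04]), 'joint_efforts': array([-1.68578626e-03, -4.05969822e+01, -2.92630291e+01, -2.60196894e-04,
        5.66818519e-03,  1.45449502e-05]), 'eef_pos': array([0.282715  , 0.6122457 , 0.24392501]), 'tcp_rot': array([-0.38130236,  0.59647943,  0.38064565,  0.5949199 ]), 'contact_force': array([-0.06474946,  0.52246379,  0.77299852]), 'wrist_torque': array([-0.01708398,  0.01971263,  0.01626129]), 'opening': 0.9999695147452847}
scene {'camera_matrix': array([[460.76446646,   0.        , 325.52625678],
       [  0.        , 460.76446646, 238.41351046],
       [  0.        ,   0.        ,   1.        ]]), 'camera_from_world': array([[ 0.8009299 ,  0.59875595, -0.0016138 , -0.48704433],
       [ 0.32528555, -0.43738004, -0.83838417, -0.06521686],
       [-0.50269335,  0.670962  , -0.54507741,  1.22501054],
       [ 0.        ,  0. 
[... 311 characters left out ...]
89565, -0.07298859, -0.22811031,  0.5769028 ],
       [ 0.22765592,  0.01459689, -0.97363223,  1.11050365],
       [ 0.        ,  0.        ,  0.        ,  1.        ]])}
wrist {'camera_matrix': array([[378.92429813,   0.        , 316.52050047],
       [  0.        , 378.92429813, 237.45801653],
       [  0.        ,   0.        ,   1.        ]]), 'mount': array([[ 1.12906196e-03, -2.99828754e-01,  9.53992371e-01,
        -1.29838346e-01],
       [-4.70951187e-07, -9.53992979e-01, -2.99828944e-01,
         7.52891231e-02],
       [ 9.99999363e-01,  3.38076173e-04, -1.07725839e-03,
        -5.82809489e-04],
       [ 0.00000000e+00,  0.00000000e+00,  0.00000000e+00,
         1.00000000e+00]])}
```

View pics/top0.png

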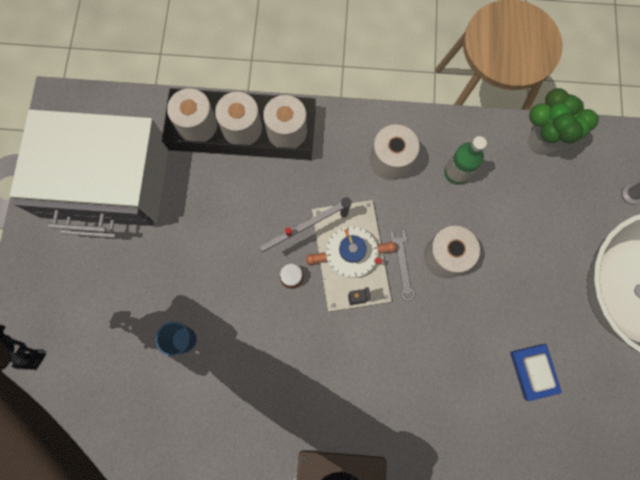

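View pics/scene0.png

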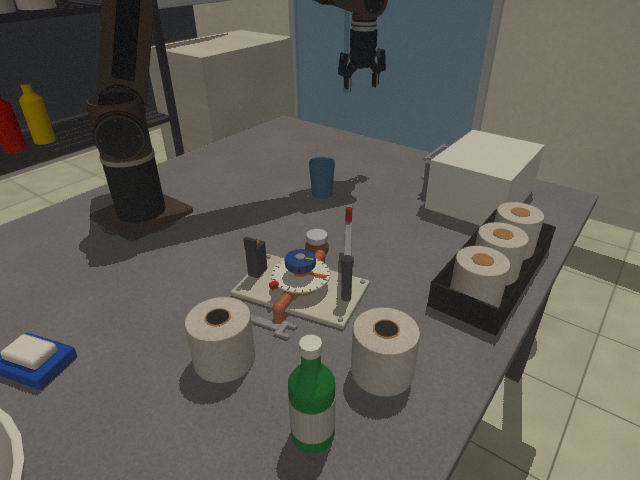

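View pics/wrist0.png

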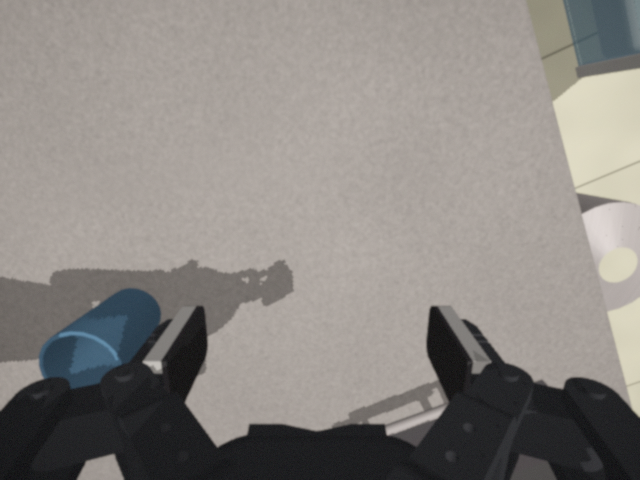

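The top view shows the blue wheel near (352,249), the orange pointer towards the hinge post at (346,207), the red tab near (379,262), the red keeper pin near (289,232) and the latch block near (358,297). Next I measure these.

```bash
cat > h.py <<'E'
import numpy as np,cv2
from scipy.spatial.transform import Rotation as R
from plant import ctrl
def cast(cal,uv,z,T=None):
    K=cal["camera_matrix"]
    if T is None: T=cal["camera_from_world"]
    Rm,t=T[:3,:3],T[:3,3]
    d=Rm.T@np.linalg.solve(K,[uv[0],uv[1],1.]); o=-Rm.T@t
    return o+d*(z-o[2])/d[2]
def proj(cal,p,T=None):
    if T is None: T=cal["camera_from_world"]
    q=cal["camera_matrix"]@(T[:3,:3]@np.asarray(p)+T[:3,3]); return q[:2]/q[2]
def wristT(cal,s):
    W=np.eye(4);W[:3,:3]=R.from_quat(s["tcp_rot"]).as_matrix();W[:3,3]=s["eef_pos"]
    return np.linalg.inv(W@cal["mount"])
def mask(im,h0,h1,s=90,v=40,roi=None):
    hsv=cv2.cvtColor(im,cv2.COLOR_RGB2HSV);H=hsv[...,0]
    m=((H>=h0)&(H<=h1)) if h0<=h1 else ((H>=h0)|(H<=h1))
    m&=(hsv[...,1]>s)&(hsv[...,2]>v)
    if roi:
        q=np.zeros_like(m);q[roi[1]:roi[3],roi[0]:roi[2]]=1;m&=q
    return m.astype(np.uint8)
def blobs(m,amin=8):
    n,l,st,c=cv2.connectedComponentsWithStats(m)
    return [(c[i].round(1).tolist(),st[i].tolist()) for i in range(1,n) if st[i][4]>=amin]
E
python3 - <<'E'
from h import *
for n,roi in(("top",(240,180,420,320)),("scene",(220,200,380,340))):
    im=cv2.imread(f"pics/{n}0.png")[:,:,::-1].copy()
    for nm,a in dict(blue=(105,128),red=(172,4),orange=(5,18)).items(): print(n,nm,blobs(mask(im,*a,s=110,roi=roi)))
    x0,y0,x1,y1=roi
    cv2.imwrite(f"pics/{n}z.png",cv2.resize(im[y0:y1,x0:x1,::-1],None,fx=4,fy=4,interpolation=cv2.INTER_CUBIC))
E
```

```text
top blue [([352.4, 249.5], [341, 237, 24, 24, 335])]
top red [([288.0, 230.9], [285, 227, 7, 9, 44]), ([378.2, 260.5], [375, 258, 7, 6, 34])]
top orange [([346.2, 232.2], [345, 230, 3, 6, 12]), ([386.7, 247.2], [378, 242, 18, 10, 139]), ([315.7, 258.1], [307, 254, 19, 10, 152]), ([356.5, 295.0], [355, 293, 4, 5, 16])]
scene blue [([299.0, 259.3], [285, 249, 30, 24, 387])]
scene red [([348.5, 213.9], [346, 207, 7, 15, 90]), ([273.3, 284.6], [269, 280, 10, 10, 68])]
scene orange [([257.3, 241.4], [256, 240, 4, 4, 10]), ([318.3, 250.5], [305, 243, 24, 20, 238]), ([310.6, 274.5], [294, 272, 33, 6, 93]), ([282.5, 305.6], [272, 291, 29, 32, 388]), ([305.0, 294.1], [302, 293, 7, 3, 11]), ([226.3, 318.0], [220, 310, 11, 15, 26]), ([375.3, 328.6], [373, 321, 7, 15, 25])]
```

View pics/topz.png

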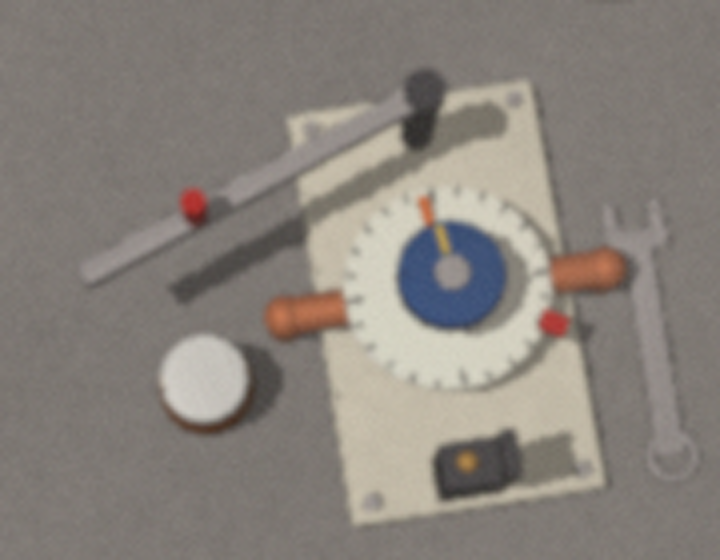

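View pics/scenez.png

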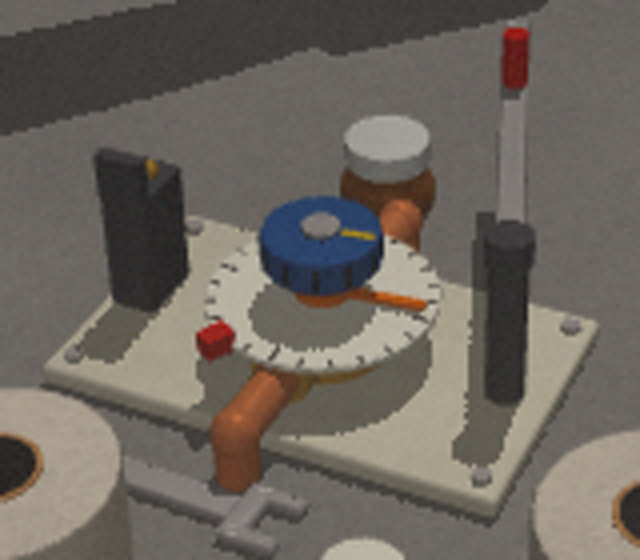

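```bash
cat > m.py <<'E'
from h import *
c=ctrl.get_calibration("top");cs=ctrl.get_calibration("scene")
P=lambda uv,z:cast(c,uv,z)
hub=P((353,247.7),.087);dial=P((352.5,251.8),.044);blue=P((352.4,249.5),.078)
print("axis",hub[:2],dial[:2],blue[:2],"scene hub",cast(cs,(220+320/4,200+226/4),.087)[:2])
for z in(.1,.112):print("hinge",P((346.25,201.9),z)[:2])
tab=P((378.5,260.5),.048);tabs=cast(cs,(273.3,284.6),.046);pin=P((288,230.9),.124);pins=cast(cs,(348.5,213.9),.122);tip=P((346.2,231),.050)
tips=cast(cs,(220+425/4,200+305/4),.05)
print("tab",tab,tabs,"pin",pin,pins,"tip",tip,tips)
corn=np.array([(288,117),(530,80),(606,487),(352,523)])/4+[240,180]
C=np.array([P(q,.012)[:2] for q in corn]);print("plate c",C.mean(0));
print([np.linalg.norm(C[i]-C[(i+1)%4]).round(4) for i in range(4)])
ax=(C[0]+C[1]-C[2]-C[3]);yaw=np.arctan2(ax[1],ax[0]);print("yaw",yaw)
A=(hub+dial+blue)[:2]/3
for n,p in dict(tab=tab,tabs=tabs,tip=tip,tips=tips,pin=pin,pins=pins,hinge=P((346.25,201.9),.107),latch=P((356.5,295),.1)).items():
    d=p[:2]-A; print(n,np.linalg.norm(d).round(4),((np.arctan2(d[1],d[0])-yaw+np.pi)%(2*np.pi)-np.pi).round(4))
H=A+.1*np.array([np.cos(yaw),np.sin(yaw)])
for p in(pin,pins):
    d=p[:2]-H;print("pin-hinge",np.linalg.norm(d),np.pi-((np.arctan2(d[1],d[0])-yaw)%(2*np.pi)))
E
python3 m.py
```

```text
axis [0.53835091 0.0074953 ] [0.53761691 0.00561967] [0.53602692 0.00807755] scene hub [0.54147425 0.00525723]
hinge [0.63899629 0.0294701 ]
hinge [0.63538215 0.02992688]
tab [ 0.52106676 -0.05456691  0.048     ] [ 0.52212519 -0.05531397  0.046     ] pin [0.5571128  0.15197177 0.124     ] [0.55691263 0.1503587  0.122     ] tip [0.58416674 0.02335953 0.05      ] [0.5923318  0.02362789 0.05      ]
plate c [0.53779626 0.00729603]
[np.float64(0.1482), np.float64(0.2481), np.float64(0.1483), np.float64(0.2454)]
yaw 0.22786697760013808
tab 0.0637 -2.0567
tabs 0.0642 -2.0378
tip 0.0496 0.107
tips 0.0574 0.0647
pin 0.1463 1.2073
pins 0.1446 1.2071
hinge 0.1021 -0.004
latch 0.1053 3.0319
pin-hinge 0.14487443633094838 1.2331257836632445
pin-hinge 0.14362349539471397 1.2259305038471824
```

```bash
cat > go.py <<'E'
from h import *
import sys
# go.py x y z : shift in tool units
s=ctrl.get_state();M=R.from_quat(s["tcp_rot"]).as_matrix()
t=np.array([float(v) for v in sys.argv[1:4]])
print("t",s["time"],"pos",s["eef_pos"].round(4),"q",s["qpos"].round(3),"op",s["opening"],"F",s["contact_force"].round(1))
print("axes\n",M.round(3)); print("tool z yaw",np.degrees(np.arctan2(M[1,2],M[0,2])))
print("units",(M.T@(t-s["eef_pos"])/.025).round(3))
E
python3 go.py .538 .0067 .245
```

```text
t 0.15 pos [0.2828 0.6124 0.2443] q [ 0.988  0.287  1.578 -0.     1.279 -0.15 ] op 1.0015964517507023 F [-0.8 -0.6  0.7]
axes
 [[-0.001 -0.908  0.419]
 [-0.002  0.419  0.908]
 [-1.     0.    -0.002]]
tool z yaw 65.20256116232267
units [-3.0000e-03 -1.9428e+01 -1.7712e+01]
```

move_arm(
  commands=[0,-0.97,-0.885,0,0,-0.97,-0.885,0,0,-0.97,-0.885,0,0,-0.97,-0.885,0,0,-0.97,-0.885,0,0,-0.97,-0.885,0,0,-0.97,-0.885,0,0,-0.97,-0.885,0,0,-0.97,-0.885,0,0,-0.97,-0.885,0,0,-0.97,-0.885,0,0,-0.97,-0.885,0,0,-0.97,-0.885,0,0,-0.97,-0.885,0,0,-0.97,-0.885,0,0,-0.97,-0.885,0,0,-0.97,-0.885,0,0,-0.97,-0.885,0,0,-0.97,-0.885,0,0,-0.97,-0.885,0],
)

```text
time: 2.65
eef_pos: [0.5379, 0.0067, 0.245]
tcp_rot: [-0.381, 0.596, 0.381, 0.596]
contact_force: [-0.2, 0.3, 0.7]
opening: 0.998
```

```bash
python3 go.py .538 .0067 .245; python3 - <<'E'
from h import *
s=ctrl.get_state();im=ctrl.read_camera("wrist");cv2.imwrite("pics/w1.png",im[:,:,::-1])
E
```

```text
t 2.65 pos [0.5379 0.0067 0.245 ] q [-0.176 -0.016  1.913  0.     1.245 -1.314] op 0.9983530049424391 F [-0.2  0.3  0.7]
axes
 [[-0.    -0.908  0.419]
 [ 0.     0.419  0.908]
 [-1.     0.    -0.   ]]
tool z yaw 65.20014942843517
units [-0.    -0.005  0.004]
```

View pics/w1.png

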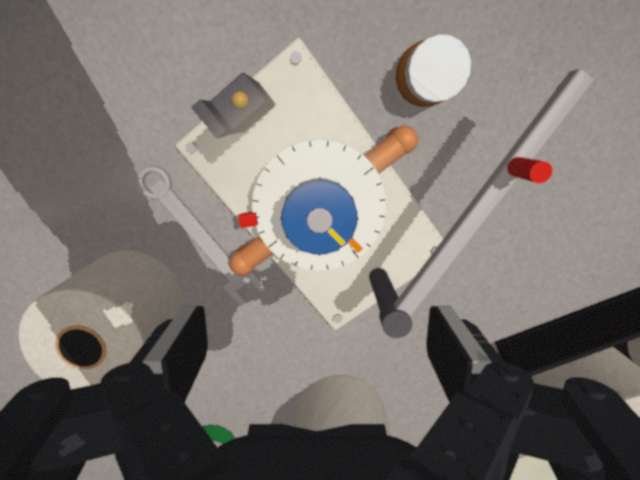

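The wrist view shows the hub at (319,220), the tab at (247,220), the pointer tip near (360,249) and the latch ball at (240,100). Next I refine the axis from it.

```bash
cat > wm.py <<'E'
from h import *
import sys
def wm(im,s,yaw=.225,save=None):
    c=ctrl.get_calibration("wrist");T=wristT(c,s)
    P=lambda uv,z:cast(c,uv,z,T)[:2]
    hsv=cv2.cvtColor(im,cv2.COLOR_RGB2HSV)
    b=blobs(mask(im,105,125,s=110),300);r=blobs(mask(im,172,4,s=140),30);o=blobs(mask(im,5,18,s=150,v=120),20)
    print("blue",b,"red",r,"or",o)
    return P
if __name__=="__main__":
    s=ctrl.get_state();im=cv2.imread("pics/w1.png")[:,:,::-1].copy()
    P=wm(im,s)
    m=mask(im,105,125,s=110);k,_=cv2.findContours(m,cv2.RETR_EXTERNAL,cv2.CHAIN_APPROX_NONE);k=max(k,key=cv2.contourArea)
    A=P((319.5,220.5),.087);print("hub",A,"blue ell",cv2.fitEllipse(k),P(cv2.fitEllipse(k)[0],.078))
    print("dial",P((319,205),.044))
    for n,uv,z in(("tab",(246.5,219),.05),("tip",(360,250),.050),("hinge",(397.5,323),.112),("ball",(240,99),.1)):
        p=P(uv,z);d=p-A;print(n,p,np.linalg.norm(d),(np.arctan2(d[1],d[0])-.225)%(2*np.pi))
    y=[P(q,.012) for q in((299,39),(177,147),(335,329),(446,240))];print(np.mean(y,0),[np.linalg.norm(y[i]-y[i-1]) for i in range(4)],[np.arctan2(*(y[i]-y[j])[::-1]) for i,j in((2,1),(3,0))])
E
python3 wm.py
```

```text
blue [([318.4, 221.7], [282, 193, 75, 61, 2812])] red [([530.2, 169.4], [508, 158, 44, 25, 806]), ([247.3, 219.6], [238, 212, 19, 16, 233])] or [([396.8, 134.1], [385, 127, 24, 16, 162]), ([248.9, 256.3], [231, 239, 40, 35, 616]), ([354.7, 244.9], [349, 239, 13, 13, 74])]
hub [0.54108829 0.00378695] blue ell ((318.7782897949219, 221.98281860351562), (55.865665435791016, 75.07115936279297), 80.2658462524414) [0.54417622 0.00175793]
dial [0.53846132 0.00471241]
tab [ 0.52169014 -0.05832452] 0.06507014279376117 4.184675510812097
tip [0.59078865 0.02152125] 0.05276960543817633 0.11774144872090384
hinge [0.6359975  0.02708613] 0.09772721741667252 0.015728642239398904
ball [ 0.43724691 -0.00805061] 0.10451392228172315 3.03009930639015
[0.53819691 0.0035878 ] [np.float64(0.23277867842046648), np.float64(0.14677548836189208), np.float64(0.24471182151824505), np.float64(0.1499497597684102)] [np.float64(0.22736572330281052), np.float64(0.2387385984412421)]
```

move_arm(
  commands=[0,0,0,1,0,0,0,1,0,0,0,1,0,0,0,1,0,0,0,1,0,0,0,1,0,0,0,1,0,0,0,1,0,0,0,1,0,0,0,1,0,0,0,1,0,0,0,1,0,0,0,1,0,0,0,1,0,0,0,1,0,0,0,1,0,0,0,1,0,0,0,1,0,0,0,1,0,0,0,1],
)

```text
time: 5.2
eef_pos: [0.5374, 0.008, 0.245]
tcp_rot: [0.212, 0.675, -0.212, 0.674]
contact_force: [-0.0, 0.2, -0.2]
opening: 1.0
```

move_arm(
  commands=[0.3,0,0,1,0.3,0,0,1,0.3,0,0,1,0.3,0,0,1,0.3,0,0,1,0.3,0,0,1,0.3,0,0,1,0.3,0,0,1,0.3,0,0,1,0.3,0,0,1,0.3,0,0,1,0.3,0,0,1,0.3,0,0,1,0.3,0,0,1,0.3,0,0,1,0,0,0,1,0,0,0,0],
)

```text
time: 7.32
eef_pos: [0.5374, 0.0079, 0.1325]
tcp_rot: [-0.595, -0.382, 0.596, -0.381]
contact_force: [1.1, -0.4, 0.8]
opening: 0.999
```

```bash
python3 go.py .539 .0052 .071; python3 - <<'E'
from h import *
s=ctrl.get_state();im=ctrl.read_camera("wrist");cv2.imwrite("pics/w2.png",im[:,:,::-1])
E
```

```text
t 7.325 pos [0.5374 0.0079 0.1325] q [-0.174  0.109  2.004  0.     1.03   1.828] op 0.9993506784290748 F [ 1.1 -0.4  0.8]
axes
 [[-0.001  0.908 -0.418]
 [ 0.    -0.418 -0.908]
 [-1.    -0.001  0.   ]]
tool z yaw -114.73293096228763
units [2.459 0.105 0.072]
```

View pics/w2.png

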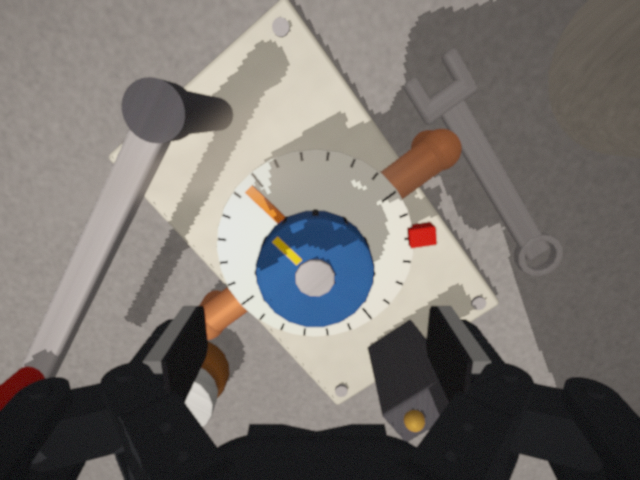

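Hub now at (315,278), tab face at (423,236), pointer tip at (250,190).

```bash
python3 - <<'E'
from h import *
s=ctrl.get_state();c=ctrl.get_calibration("wrist");T=wristT(c,s);P=lambda uv,z:cast(c,uv,z,T)[:2]
A=P((315.5,278),.087);print("hub",A,"dial",P((315,243),.044))
for n,uv,z in(("tab",(424,228),.05),("tip",(250,189),.05)):
    p=P(uv,z);d=p-A;print(n,p,np.linalg.norm(d),(np.arctan2(d[1],d[0])-.225)%(2*np.pi))
E
python3 go.py .539 .0052 .071
```

```text
hub [0.53875889 0.00702215] dial [0.54283987 0.00554093]
tab [ 0.52639849 -0.05691646] 0.06512239337552117 4.296427810687824
tip [0.58915136 0.02459194] 0.053367578272764886 0.11047972380283863
t 7.375 pos [0.5376 0.0079 0.1327] q [-0.174  0.109  2.003  0.     1.03   1.828] op 0.9999059110895194 F [ 0.6  0.6 -0. ]
axes
 [[-0.     0.908 -0.418]
 [ 0.    -0.418 -0.908]
 [-1.    -0.     0.   ]]
tool z yaw -114.70428621022802
units [2.467 0.097 0.073]
```

move_arm(
  commands=[0.5,0.1,0.07,0,0.5,0,0,0,0.5,0,0,0,0.5,0,0,0,0.4,0,0,0,0.2,0,0,0,0,0,0,0],
)

```text
time: 8.25
eef_pos: [0.5391, 0.005, 0.0674]
tcp_rot: [-0.595, -0.381, 0.596, -0.381]
contact_force: [0.4, 0.8, 1.3]
opening: 1.0
```

move_arm(
  commands=[0,0,0,0,0,0,0,0,0,0,0,0,0,0,0,0,0,0,0,0,0,0,0,0],
  jaw=45,
  force=60,
)

```text
time: 9.0
eef_pos: [0.5412, 0.0072, 0.0699]
tcp_rot: [0.599, 0.381, -0.594, 0.38]
contact_force: [0.6, 7.5, 4.1]
opening: 0.705
```

```bash
python3 go.py .539 .0056 .067; python3 - <<'E'
from h import *
print(ctrl.tip_extent)
im=ctrl.read_camera("wrist");cv2.imwrite("pics/w3.png",im[:,:,::-1])
E
```

```text
t 9.0 pos [0.5412 0.0072 0.0699] q [-0.177  0.209  2.025  0.007  0.904  1.825] op 0.7053218219539008 F [0.6 7.5 4.1]
axes
 [[ 0.005  0.907 -0.422]
 [ 0.005 -0.422 -0.907]
 [-1.     0.003 -0.007]]
tool z yaw -114.96061022051475
units [ 0.116 -0.054  0.096]
0.014
```

View pics/w3.png

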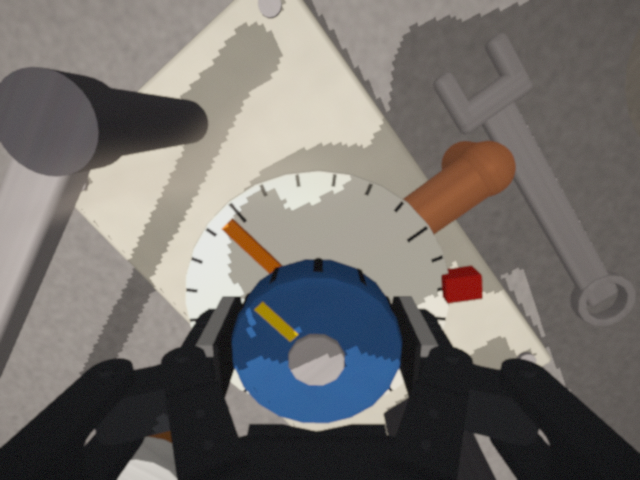

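move_arm(
  commands=[0,0,-0.12,-0.3,0,0,0,-0.7,0,0,0,-1,0,0,0,-1,0,0,0,-1,0,0,0,-1,0,0,0,-1,0,0,0,-1,0,0,0,-1,0,0,0,-1,0,0,0,-0.5,0,0,0,0],
)

```text
time: 10.55
eef_pos: [0.5413, 0.0099, 0.0699]
tcp_rot: [0.394, 0.589, -0.391, 0.588]
contact_force: [-1.3, 6.6, 7.5]
opening: 0.704
```

```bash
python3 go.py .5403 .0076 .067; python3 - <<'E'
from h import *
im=ctrl.read_camera("wrist");cv2.imwrite("pics/w4.png",im[:,:,::-1])
E
```

```text
t 10.55 pos [0.5413 0.0099 0.0699] q [-0.171  0.211  2.022  0.007  0.908  1.001] op 0.7041706467471981 F [-1.3  6.6  7.5]
axes
 [[ 0.001  0.923  0.385]
 [ 0.005  0.385 -0.923]
 [-1.     0.003 -0.004]]
tool z yaw -67.38117145318095
units [ 0.116 -0.072  0.072]
```

View pics/w4.png

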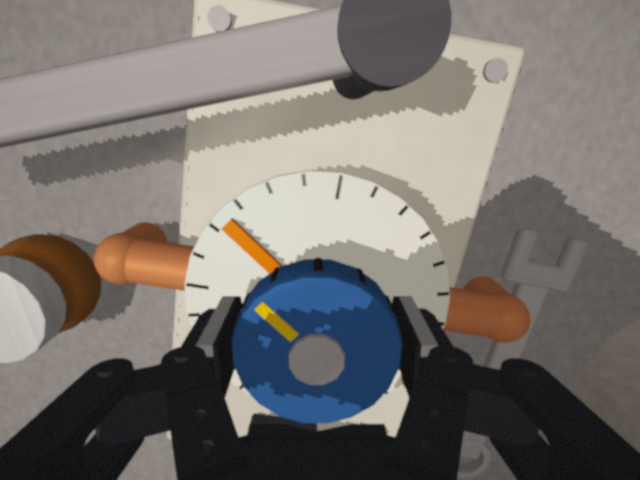

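No slip: the pointer keeps its place in the tool view (tip at 230,226). Continuing.

move_arm(
  commands=[0,0,0,-0.5,0,0,0,-1,0,0,0,-1,0,0,0,-1,0,0,0,-1,0,0,0,-1,0,0,0,-1,0,0,0,-1,0,0,0,-1,0,0,0,-1,0,0,0,-1,0,0,0,-1,0,0,0,-1,0,0,0,-1,0,0,0,-1,0,0,0,-1,0,0,0,-1,0,0,0,-1,0,0,0,-0.5,0,0,0,0],
)

```text
time: 13.1
eef_pos: [0.5371, 0.0116, 0.0698]
tcp_rot: [-0.136, 0.697, 0.143, 0.69]
contact_force: [-15.2, 11.6, 18.9]
opening: 0.707
```

move_arm(
  commands=[0,0,0,-0.5,0,0,0,-1,0,0,0,-1,0,0,0,-1,0,0,0,-1,0,0,0,-1,0,0,0,-1,0,0,0,-1,0,0,0,-1,0,0,0,-1,0,0,0,-1,0,0,0,-1,0,0,0,-1,0,0,0,-0.5,0,0,0,0],
)

```text
time: 14.98
eef_pos: [0.5351, 0.0087, 0.0698]
tcp_rot: [-0.487, 0.513, 0.495, 0.504]
contact_force: [-23.4, 3.1, 24.9]
opening: 0.706
```

```bash
python3 go.py .5403 .0076 .067; python3 - <<'E'
from h import *
im=ctrl.read_camera("wrist");cv2.imwrite("pics/w5.png",im[:,:,::-1])
E
```

```text
t 14.975 pos [0.5351 0.0087 0.0698] q [-0.172  0.208  2.026 -0.004  0.925 -1.705] op 0.7056491473714148 F [-23.4   3.1  24.9]
axes
 [[-0.018 -0.999  0.036]
 [-0.     0.036  0.999]
 [-1.     0.018 -0.001]]
tool z yaw 87.95641315506488
units [ 0.108 -0.212 -0.035]
```

View pics/w5.png

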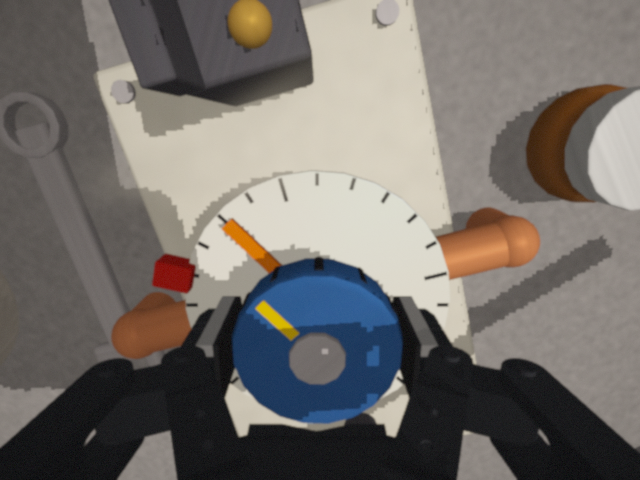

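The orange tip is at (229,224) and the tab's top at (177,264), about 30° short, and the two tool poses put the axis at (0.538, 0.009). I'll take off the side load while finishing the turn.

```bash
python3 - <<'E'
from h import *
s=ctrl.get_state();c=ctrl.get_calibration("wrist");T=wristT(c,s);P=lambda uv,z:cast(c,uv,z,T)[:2]
h=P((317,358),.087);print("hub",h)
for A in(h,np.array([.5383,.0086])):
  a=[]
  for n,uv,z in(("tip",(229,224),.05),("tab",(177,263),.05)):
    p=P(uv,z);d=p-A;a.append(np.arctan2(d[1],d[0]));print(n,p,np.linalg.norm(d),a[-1]-.225)
  print(np.degrees(a[1]-a[0]))
E
```

```text
hub [0.53874153 0.00754932]
tip [ 0.49914371 -0.02728346] 0.05273811964694899 -2.645127108854169
tab [ 0.51537567 -0.05105483] 0.0630904818179844 -2.1751871638157616
26.92557547531059
tip [ 0.49914371 -0.02728346] 0.05311155850701869 -2.6247814404844942
tab [ 0.51537567 -0.05105483] 0.06390792847108885 -2.1626804840431366
26.476434513048485
```

move_arm(
  commands=[-0.05,0.1,0.02,0,-0.05,0.1,0.02,0,0,0,0,-0.5,0,0,0,-1,0,0,0,-1,0,0,0,-1,0,0,0,-1,0,0,0,-0.5,0,0,0,0,0,0,0,0],
)

```text
time: 16.27
eef_pos: [0.5352, 0.0074, 0.07]
tcp_rot: [0.589, -0.393, -0.588, -0.39]
contact_force: [-1.9, -4.9, -2.1]
opening: 0.706
```

```bash
python3 go.py .5383 .0086 .067; python3 - <<'E'
from h import *
im=ctrl.read_camera("wrist");cv2.imwrite("pics/w6.png",im[:,:,::-1])
E
```

```text
t 16.275 pos [0.5352 0.0074 0.07  ] q [-0.174  0.2    2.036 -0.005  0.907 -2.14 ] op 0.7063467193934856 F [-1.9 -4.9 -2.1]
axes
 [[-0.001 -0.922 -0.388]
 [-0.004 -0.388  0.922]
 [-1.     0.002 -0.003]]
tool z yaw 112.8073702310809
units [ 0.121 -0.133 -0.003]
```

View pics/w6.png

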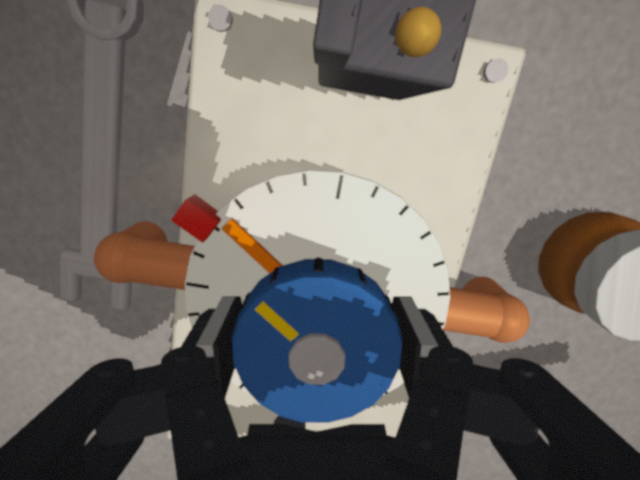

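```bash
python3 - <<'E'
from h import *
im=cv2.imread("pics/w6.png");cv2.imwrite("pics/w6z.png",cv2.resize(im[180:290,150:310],None,fx=5,fy=5,interpolation=cv2.INTER_CUBIC))
E
```

```text
(no output)
```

View pics/w6z.png

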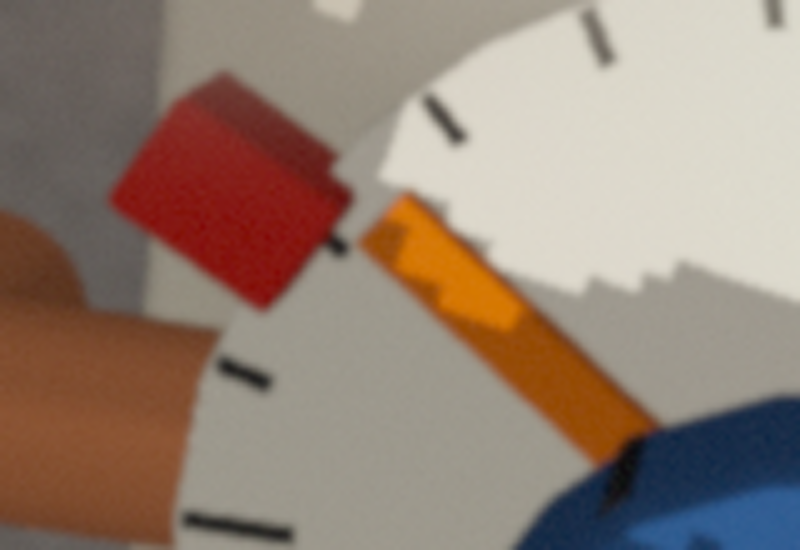

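```bash
python3 - <<'E'
from h import *
s=ctrl.get_state();c=ctrl.get_calibration("wrist");T=wristT(c,s);P=lambda uv,z:cast(c,uv,z,T)[:2]
A=np.array([.5385,.0083]);B=P((317,358),.087);print(B)
for A in(A,B):
 for n,uv in(("tip",(227,223.6)),("tabc",(195.6,220)),("inner",(211.6,230.4))):
  p=P(uv,.05);d=p-A;print(n,np.linalg.norm(d),np.degrees(np.arctan2(d[1],d[0])))
E
```

```text
[0.53851477 0.00747376]
tip 0.0539628985361022 -112.66938001196011
tabc 0.06449130035574256 -105.50818709953253
inner 0.05688925391957074 -105.8792953316225
tip 0.05320721964278811 -113.02697207535333
tabc 0.0636995255178738 -105.71969705005985
inner 0.05609909928960813 -106.1246968749878
```

Radii fit (54, 64 and 56 mm). 7° remain, so 1.4 units.

move_arm(
  commands=[0,0,0,-0.7,0,0,0,-0.7,0,0,0,0,0,0,0,0,0,0,0,0],
)

```text
time: 16.95
eef_pos: [0.5354, 0.0071, 0.07]
tcp_rot: [0.612, -0.356, -0.611, -0.353]
contact_force: [-1.8, -6.2, -2.5]
opening: 0.705
```

```bash
python3 go.py .5383 .0086 .067; python3 - <<'E'
from h import *
im=ctrl.read_camera("wrist")[:,:,::-1];cv2.imwrite("pics/w7.png",im)
cv2.imwrite("pics/w7z.png",cv2.resize(im[160:290,150:310],None,fx=4,fy=4,interpolation=cv2.INTER_CUBIC))
E
```

```text
t 16.95 pos [0.5354 0.0071 0.07  ] q [-0.174  0.2    2.035 -0.005  0.906 -2.262] op 0.704799632483606 F [-1.8 -6.2 -2.5]
axes
 [[-0.    -0.868 -0.497]
 [-0.004 -0.497  0.868]
 [-1.     0.002 -0.004]]
tool z yaw 119.8062049607421
units [ 0.12  -0.133 -0.006]
```

View pics/w7z.png

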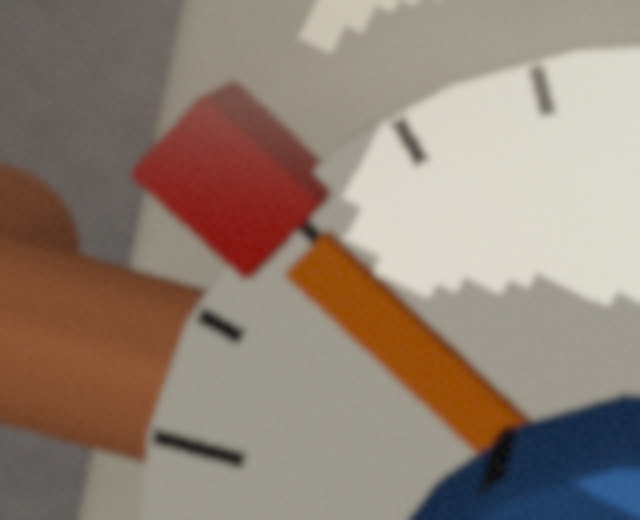

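```bash
python3 - <<'E'
from h import *
s=ctrl.get_state();c=ctrl.get_calibration("wrist");T=wristT(c,s);P=lambda uv,z:cast(c,uv,z,T)[:2]
A=np.array([.5385,.0083])
for n,uv in(("tip",(150+312/4,160+253/4)),("tabc",(150+230/4,160+185/4)),("inner",(221.8,218))):
  p=P(uv,.05);d=p-A;print(n,p,np.linalg.norm(d),np.degrees(np.arctan2(d[1],d[0])))
E
```

```text
tip [ 0.52344232 -0.04341684] 0.053864317533436845 -106.23324411349034
tabc [ 0.52115496 -0.05373307] 0.06441235959774304 -105.62150280813428
inner [ 0.52270269 -0.04658596] 0.05711412663720919 -106.05691143782923
```

move_arm(
  commands=[0,0,0,0,0,0,0,0,0,0,0,0,0,0,0,0,-0.2,0,0,0,-0.8,0,0,0,-1,0,0,0,-1,0,0,0,-1,0,0,0,-1,0,0,0],
  jaw=85,
)

```text
time: 18.25
eef_pos: [0.5356, 0.009, 0.1966]
tcp_rot: [0.612, -0.355, -0.611, -0.355]
contact_force: [-0.1, -0.1, 0.4]
opening: 0.996
```

```bash
python3 go.py .5575 .152 .19; python3 - <<'E'
from h import *
im=ctrl.read_camera("wrist")[:,:,::-1];cv2.imwrite("pics/w8.png",im)
E
```

```text
t 18.25 pos [0.5356 0.009  0.1966] q [-0.173  0.025  1.964  0.     1.152 -2.262] op 0.9955049345635187 F [-0.1 -0.1  0.4]
axes
 [[ 0.    -0.869 -0.496]
 [ 0.    -0.496  0.869]
 [-1.    -0.    -0.   ]]
tool z yaw 119.704245363304
units [ 0.263 -3.596  4.533]
```

View pics/w8.png

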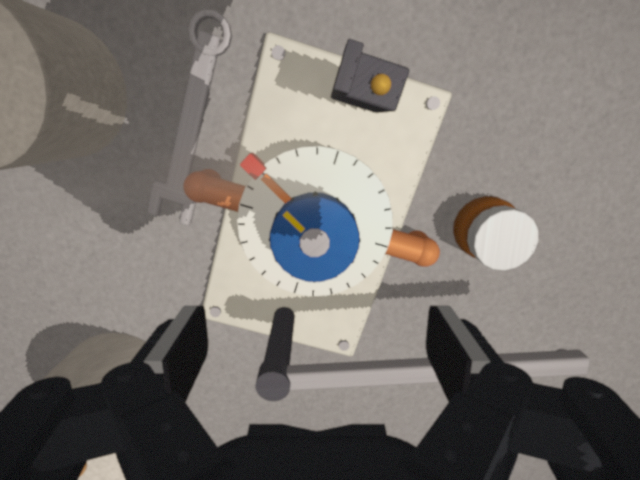

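The pointer at (265,180) still points straight at the tab (252,165). Next I go above the keeper pin and turn the jaws across its path.

move_arm(
  commands=[0,-0.6,0.755,0,0,-0.6,0.755,0,0,-0.6,0.755,0,0,-0.6,0.755,0,0,-0.6,0.755,0,0,-0.6,0.755,0,0,0,0,1,0,0,0,1,0,0,0,1,0,0,0,1,0,0,0,1,0,0,0,1,0,0,0,1,0,0,0,1,0,0,0,1,0,0,0,1,0,0,0,1,0,0,0,1,0,0,0,1,0,0,0,0],
)

```text
time: 20.8
eef_pos: [0.5575, 0.1519, 0.1949]
tcp_rot: [-0.325, 0.628, 0.325, 0.628]
contact_force: [-0.3, -0.3, -0.1]
opening: 0.997
```

```bash
python3 go.py .5575 .152 .125; python3 - <<'E'
from h import *
im=ctrl.read_camera("wrist")[:,:,::-1];cv2.imwrite("pics/w9.png",im)
im=ctrl.read_camera("top")[:,:,::-1];cv2.imwrite("pics/t9.png",cv2.resize(im[160:330,220:430],None,fx=3.5,fy=3.5))
E
```

```text
t 20.8 pos [0.5575 0.1519 0.1949] q [ 0.091  0.121  1.865  0.     1.156 -0.865] op 0.9967498310053061 F [-0.3 -0.3 -0.1]
axes
 [[-0.    -0.817  0.577]
 [ 0.     0.577  0.817]
 [-1.     0.    -0.   ]]
tool z yaw 54.76038373552973
units [2.798 0.    0.003]
```

View pics/w9.png

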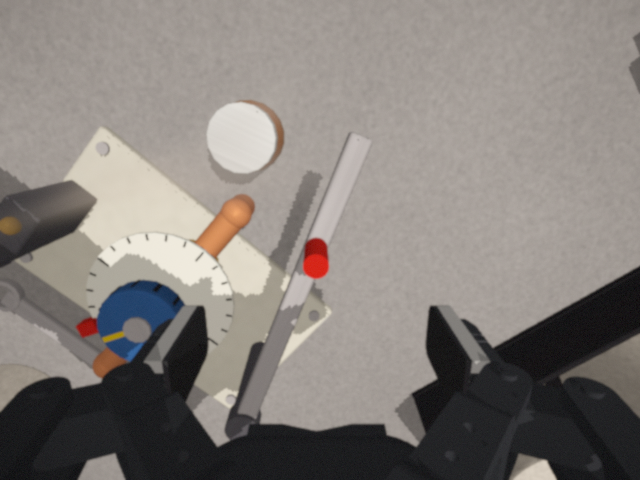

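View pics/t9.png

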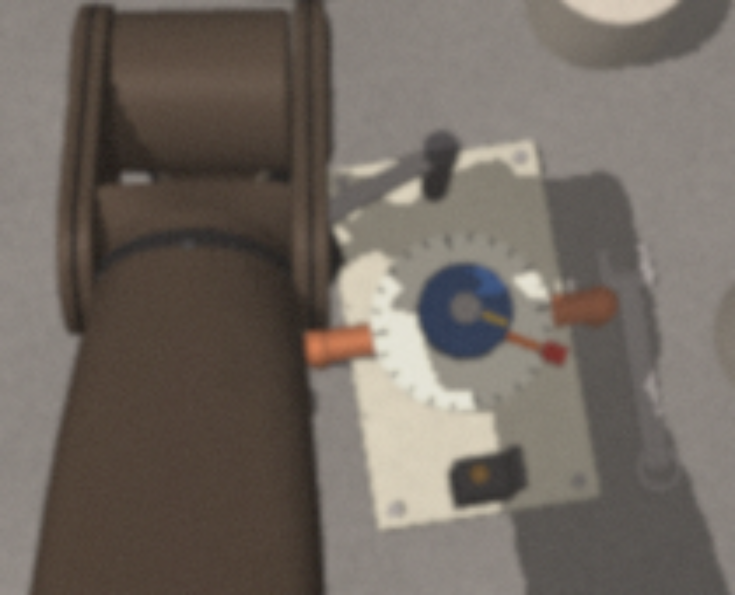

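The wrist view has the pin's top at (316,262), level with the middle of the jaws.

```bash
python3 - <<'E'
from h import *
s=ctrl.get_state();c=ctrl.get_calibration("wrist");T=wristT(c,s)
p=cast(c,(316,262),.136,T);print(p);M=R.from_quat(s["tcp_rot"]).as_matrix();print(M.T@(p-s["eef_pos"])/.025)
E
```

```text
[0.55539126 0.15244856 0.136     ]
[ 2.36414306  0.0821433  -0.03273182]
```

move_arm(
  commands=[0.7,0.06,-0.02,0,0.7,0,0,0,0.7,0,0,0,0.65,0,0,0,0,0,0,0],
)

```text
time: 21.52
eef_pos: [0.5548, 0.1522, 0.1241]
tcp_rot: [-0.324, 0.629, 0.325, 0.627]
contact_force: [0.8, -0.5, -0.1]
opening: 0.998
```

move_arm(
  commands=[0,0,0,0,0,0,0,0,0,0,0,0,0,0,0,0,0,0,0,0,0,0,0,0,0,0,0,0,0,0,0,0],
  jaw=6,
  force=25,
)

```text
time: 22.52
eef_pos: [0.5565, 0.1524, 0.1271]
tcp_rot: [-0.325, 0.628, 0.325, 0.628]
contact_force: [-0.6, -0.3, 4.7]
opening: 0.154
```

```bash
python3 go.py .4947 -.0018 .125; python3 - <<'E'
from h import *
im=ctrl.read_camera("wrist")[:,:,::-1];cv2.imwrite("pics/w10.png",im)
E
```

```text
t 22.525 pos [0.5565 0.1524 0.1271] q [ 0.092  0.199  1.912  0.     1.03  -0.863] op 0.15380057129567914 F [-0.6 -0.3  4.7]
axes
 [[ 0.001 -0.816  0.578]
 [ 0.     0.578  0.816]
 [-1.    -0.001  0.001]]
tool z yaw 54.70054453035011
units [ 0.081 -1.548 -6.462]
```

View pics/w10.png

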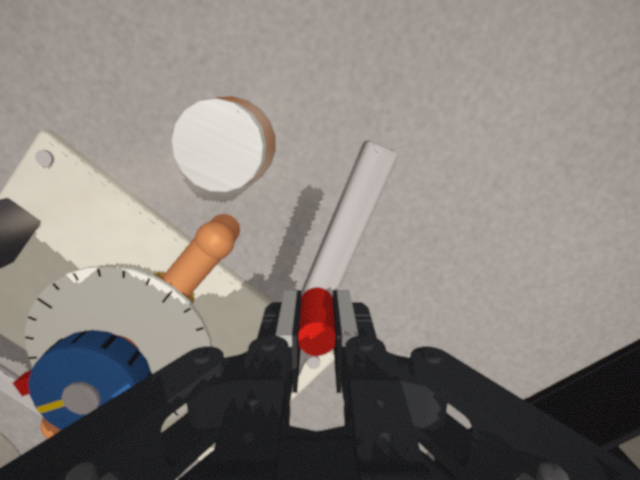

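Pin gripped at 13 mm. A 146 mm arc about the hinge works out as the same row repeated, with a 5° turn each. First 10 rows, then a check.

move_arm(
  commands=[-0.1,0,0,0,0,0.083,-0.24,-0.5,0,0.167,-0.48,-1,0,0.167,-0.48,-1,0,0.167,-0.48,-1,0,0.167,-0.48,-1,0,0.167,-0.48,-1,0,0.167,-0.48,-1,0,0.167,-0.48,-1,0,0.167,-0.48,-1,0,0.167,-0.48,-1,0,0.083,-0.24,-0.5,0,0,0,0,0,0,0,0],
)

```text
time: 24.32
eef_pos: [0.4918, 0.0475, 0.1273]
tcp_rot: [0.561, -0.431, -0.559, -0.433]
contact_force: [7.6, -1.5, -10.3]
opening: 0.15
```

```bash
python3 go.py .4947 -.0018 .125; python3 - <<'E'
from h import *
s=ctrl.get_state();d=s["eef_pos"][:2]-[.636,.030];print(np.linalg.norm(d),.225+np.pi-np.arctan2(d[1],d[0])%(2*np.pi))
im=ctrl.read_camera("wrist")[:,:,::-1];cv2.imwrite("pics/w11.png",im)
E
```

```text
t 24.325 pos [0.4918 0.0475 0.1273] q [-0.109  0.018  2.11   0.     1.01  -1.936] op 0.14954341576179428 F [  7.6  -1.5 -10.3]
axes
 [[ 0.003 -0.967 -0.253]
 [-0.    -0.253  0.967]
 [-1.    -0.003 -0.001]]
tool z yaw 104.66817414295184
units [ 0.092  0.387 -1.937]
0.1452742473713541 0.3457881407815293
```

View pics/w11.png

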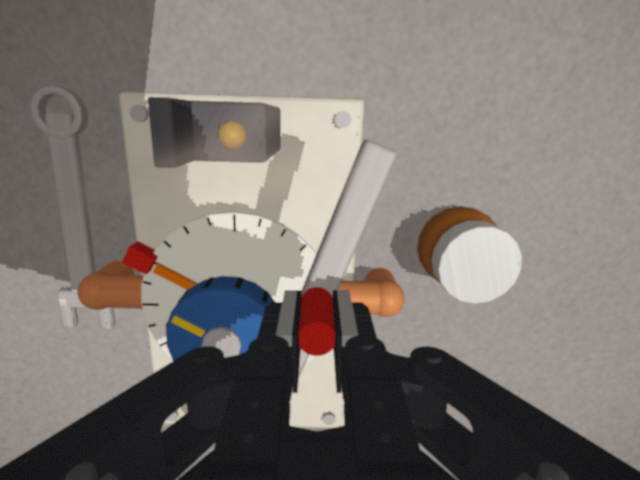

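The arc holds and the bar is about 0.35 rad from shut. Four more rows, then slow pushes.

move_arm(
  commands=[0,0.083,-0.24,-0.5,0,0.167,-0.48,-1,0,0.167,-0.48,-1,0,0.083,-0.24,-0.5,0,0.083,-0.24,-0.5,0,0.083,-0.24,-0.5,0,0,0,0,0,0,0,0],
)

```text
time: 25.38
eef_pos: [0.4946, -0.0014, 0.1273]
tcp_rot: [0.626, -0.327, -0.626, -0.33]
contact_force: [6.2, 3.6, -8.1]
opening: 0.151
```

```bash
cat > k.py <<'E'
from h import *
s=ctrl.get_state();d=s["eef_pos"][:2]-[.636,.030];print(np.linalg.norm(d),.225+np.pi-np.arctan2(d[1],d[0])%(2*np.pi))
M=R.from_quat(s["tcp_rot"]).as_matrix();print("F tool",M.T@s["contact_force"],"q",s["qpos"])
import sys
im=ctrl.read_camera("wrist")[:,:,::-1];cv2.imwrite(sys.argv[1],im)
E
python3 k.py pics/w12.png
```

```text
0.14481650757925021 0.006761145218558529
F tool [ 8.14946322 -7.13052357 -0.58458523] q [-0.20992076  0.0203601   2.10848441  0.0042377   1.01153741 -2.3872181 ]
```

View pics/w12.png

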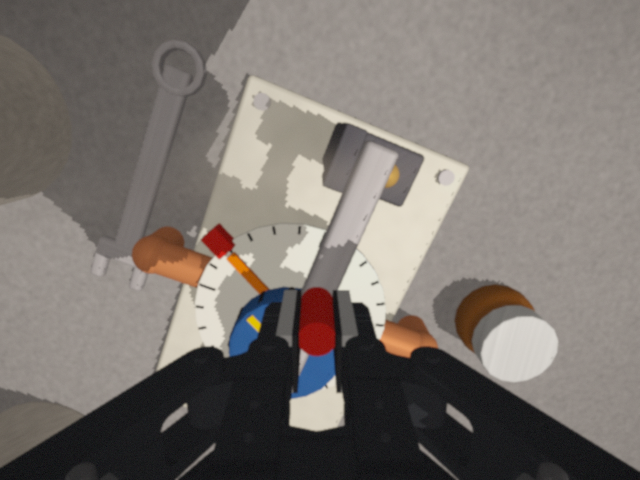

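The bar is near the stop, with the ball at (391,175) just beside it. I'll push further in small steps and watch the force.

move_arm(
  commands=[0,0.03,-0.08,0,0,0.03,-0.08,0,0,0,0,0,0,0,0,0],
)

```text
time: 25.92
eef_pos: [0.4947, -0.0017, 0.1272]
tcp_rot: [-0.624, 0.325, 0.628, 0.333]
contact_force: [3.4, 15.5, -4.2]
opening: 0.149
```

```bash
python3 k.py pics/w13.png
```

```text
0.1448585151046327 0.004169620624381309
F tool [  4.42420235 -11.58486034  10.77157771] q [-0.2145422   0.02218121  2.10688738  0.01361451  1.01598485 -2.39511472]
```

move_arm(
  commands=[0,0.03,-0.08,0,0,0.03,-0.08,0,0,0,0,0,0,0,0,0],
)

```text
time: 26.48
eef_pos: [0.4947, -0.0022, 0.1271]
tcp_rot: [-0.621, 0.324, 0.63, 0.336]
contact_force: [1.5, 27.9, -0.8]
opening: 0.154
```

```bash
python3 k.py pics/w14.png
```

```text
0.14496398357986778 0.0011469783208046813
F tool [  1.41181449 -16.98971447  22.13851577] q [-0.21932114  0.02405122  2.10524834  0.02289446  1.02077306 -2.40262733]
```

View pics/w14.png

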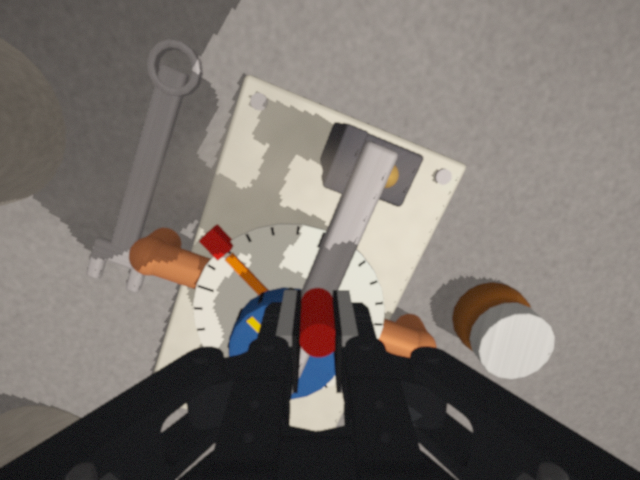

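Force rises to 28 N with only about 0.5 mm of movement, so the bar is against its stop. I'll take the load off, release and lift.

move_arm(
  commands=[0,-0.06,0.12,0,0,-0.06,0.12,0,0,0,0,0],
)

```text
time: 26.9
eef_pos: [0.4946, -0.0015, 0.1272]
tcp_rot: [-0.625, 0.327, 0.628, 0.33]
contact_force: [2.7, 7.8, -4.3]
opening: 0.154
```

move_arm(
  commands=[0,0,0,0,0,0,0,0,0,0,0,0,0,0,0,0,0,0,0,0,-0.3,0,0,0,-0.8,0,0,0,-1,0,0,0,-1,0,0,0,-1,0,0,0,-1,0,0,0,0,0,0,0],
  jaw=50,
)

```text
time: 28.4
eef_pos: [0.4969, -0.0046, 0.2595]
tcp_rot: [0.628, -0.328, -0.624, -0.329]
contact_force: [-0.2, 0.2, 0.7]
opening: 0.585
```

```bash
python3 k.py pics/w15.png; python3 - <<'E'
from h import *
im=ctrl.read_camera("scene")[:,:,::-1];cv2.imwrite("pics/s15.png",cv2.resize(im[200:340,200:400],None,fx=4,fy=4,interpolation=cv2.INTER_CUBIC))
E
```

```text
0.14333894251937646 -0.018457316332585627
F tool [-0.69523067  0.03549693  0.32367436] q [-2.13620594e-01 -1.29108700e-01  1.99247647e+00 -4.28871691e-05
  1.27242432e+00 -2.39009509e+00]
```

View pics/w15.png

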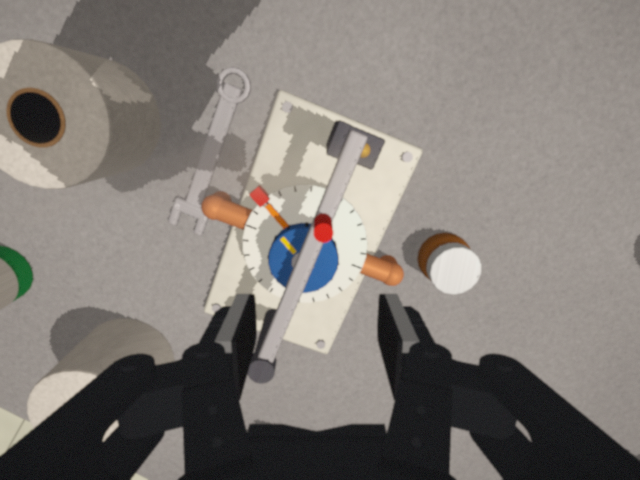

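View pics/s15.png

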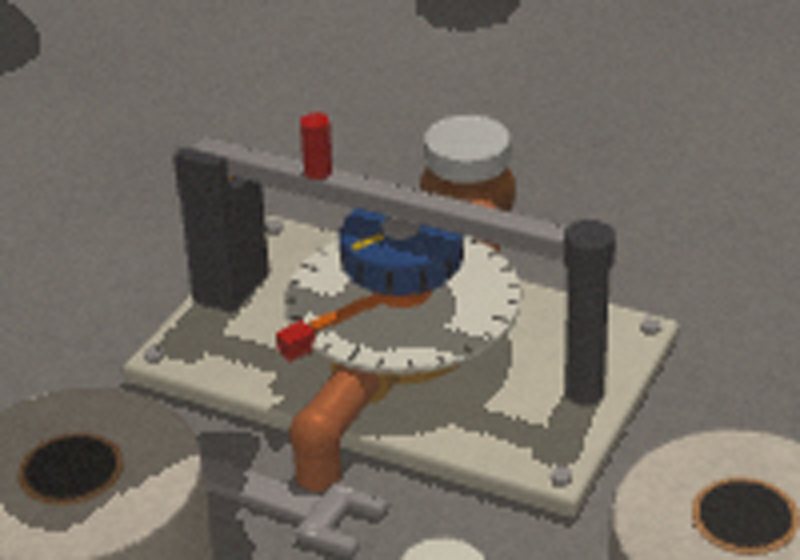

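Both views show the bar lying against the end stop and the pointer ending at the tab, with the tip near (273,205) and the tab at (260,195). One numeric check, then I hand in.

```bash
python3 - <<'E'
from h import *
s=ctrl.get_state();im=cv2.imread("pics/w15.png")[:,:,::-1].copy();c=ctrl.get_calibration("wrist");T=wristT(c,s);P=lambda uv,z:cast(c,uv,z,T)[:2]
print(blobs(mask(im,172,4,s=140),20),blobs(mask(im,5,18,s=150,v=120),8))
a=P((358,136),.106);b=P((262,364),.106);p=P((323,227),.136)
print("bar dir",(np.arctan2(*(a-b)[::-1])-np.pi-.225+np.pi)%(2*np.pi)-np.pi,"pin",p)
A=np.array([.5385,.0083])
for n,uv in(("tip",(269,206)),("tab",(260,195))):
    q=P(uv,.05);d=q-A;print(n,q,np.linalg.norm(d),np.degrees(np.arctan2(d[1],d[0])))
print(s["contact_force"],s["dq"].round(3))
E
```

```text
[([259.0, 196.4], [251, 188, 17, 18, 192]), ([322.6, 228.1], [314, 214, 18, 28, 413])] [([276.2, 215.6], [266, 204, 22, 24, 142]), ([224.8, 219.0], [222, 218, 6, 3, 8]), ([236.0, 222.6], [228, 218, 16, 9, 53]), ([462.7, 241.8], [461, 240, 5, 4, 12]), ([383.8, 268.1], [363, 256, 39, 28, 381])]
bar dir -0.0022012622968459183 pin [ 0.48903234 -0.00509101]
tip [ 0.51986014 -0.04158116] 0.05325011322082399 -110.48997899116037
tab [ 0.51595578 -0.05365545] 0.06592966075614438 -109.99532672825447
[-0.18890561 -0.65343594  0.28571262] [0.001 0.016 0.024 0.    0.001 0.   ]
```

Bar at −0.002 rad and pointer within 0.5° of the tab, so I'm handing in.

```bash
python3 -c "
from plant import ctrl
print(ctrl.sign_off(), ctrl.get_state()['time'])"
```

```text
the job is handed in; nothing more can be done
the job is handed in; nothing more can be done
```

I opened the valve to the red tab in one grasp of about 235° counter-clockwise, then swung the keeper bar by its pin past the catch and onto its stop. I handed in at about 28.5 s of the 69 s allowed; sign-off gave no verdict.

- **Pointer:** in the last wrist picture its direction is within 0.5° of the tab's middle, which is about 0.5 mm at the tip (7 mm allowed).
- **Keeper:** the bar measured about −0.002 rad from shut. Before I released it, the push at the stop rose to 28 N with only about 0.5 mm of movement.
- **Release and bystanders:** the gripper is open and clear, and the wrist force is under 1 N. The neighbours in the last pictures (rolls, jar, wrench) look untouched. I did not measure any bystander, and the tumbler and most of the bottle were out of view.

**Disagreements:**
- The position readings differed by 2–5 mm between views. In the last view the pin came out 6 mm from where the arm had held it, so I relied on angles within a single picture.
- Side load at the wheel reached about 34 N in total because I gripped it 3 mm off-centre. I took that load off before the final turn.

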